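# Put the ink pad away in the push-to-open drawer

## Task

Put the ink pad away in the handle-less drawer box. First lift the blue-flowered candle out of the drawer's way and stand it upright on the counter clear of where the drawer will slide; then push the drawer front inward and let go so that it springs ajar, pull the drawer out, lay the ink pad flat inside, and push the drawer in until it latches and stays shut. Leave the stamp, the orange-flowered candle, the calculator and the stick candle where they are.

Things in the scene. Friction and masses are not known exactly. Their poses are not given: they have to be found in the camera images.
- unit: dark wooden drawer box, fixed: 150 (x, depth) x 150 (y, width) x 66 mm high; origin at the centre of its underside on the counter; its front looks along its own -x and the drawer slides out along -x; top and sides solid. Baskets behind the counter space begin 0.62 m ahead of the robot (where y < -0.14, 110 mm high) and 0.67 m (centre, 60 mm high).
- drawer (a joint): drawer travel in m: 0 shut, positive outward; stops at 0.110 and, past shut, at -0.008. Push-push latch: press in past -0.0055 (about 5 N; to the stop is fine) and draw back: a spring ejects it to about 0.040. Beyond, it slides with about 1 N of drag and stays put. Pushed in past -0.0055 and let go, it latches shut at 0 (to +0.002); one more push opens it again.
- front_face (a point): centre of the outer face of the drawer's pale wooden front (moves with it; a small brass disc marks it), 33 mm above the counter; its -x axis points outward. The front has no handle: 150 wide, 60 high (3 to 63 mm above the counter), 10 mm thick. When shut, 9 mm gap between its back and the box.
- front_top (a point): middle of the top edge of the drawer's front (moves with it), 63 mm above the counter, half-way through its 10 mm thickness. With the drawer ajar by 40 mm there are 49 mm free behind the front, so it can be pinched from above across its thickness.
- drawer_floor (a point): point on the drawer's inner floor (moves with it), 18 mm above the counter, on the middle line, 59 mm behind the back of the front; axes as the box's. Inside: 122 mm wide (y), 132 mm long (x), walls up to 50 mm above the counter. Fully open, the 119 mm next to the front lie in the open, the rest under the box's top.
- candle_mid (a point): centre of the white candle with blue flowers standing on a square black card; a stiff clear box (hard to see, same square as the card) encloses it: 56 x 56 mm, 66 mm high (centre 33 mm above the counter when standing); it stands in front of the drawer; x and y axes along its sides, z up. 0.085 kg
- ink_pad_mid (a point): centre of the dark flat ink pad with a cream label, 58 (x) x 85 (y) x 15 mm high, lying on the counter, z up. 0.12 kg
- stamp_mid (a point): centre of the wooden rubber stamp with brown handle, 26 (x) x 45 (y) x 67 mm high; leave alone
- orange_candle_mid (a point): centre of a white candle with orange flowers on a black card, in a clear box, 53 x 53 x 64 mm; leave alone
- calculator_mid (a point): centre of the grey calculator, 112 (x) x 66 (y) x 12 mm; leave alone
- stick_candle_mid (a point): middle of the stick candle lying on the counter, 17 (x) x 157 (y) x 17 mm; leave alone
Mind the look-alikes: they are no part of the job. What is shaped like the part that bears candle_mid but brown or turquoise is not meant.

How it is judged:
On the way, in this order (a step that is already met when the one before it is completed fails the run):
1. the blue-flowered candle stands upright on the counter, released, clear of the drawer's way, while the drawer is still shut ((y of candle_mid in the frame of unit above 0.108 m or y of candle_mid in the frame of unit below -0.108 m or x of candle_mid in the frame of unit below -0.24 m) and angle between candle_mid's own z axis and vertical below 0.1 rad and height (world z) of candle_mid between 0.025 and 0.04 m and contact force between the fingers and candle below 0.05 N and value of joint drawer below 0.008 m and linear speed of candle below 0.02 m/s), for 0.2 s.
2. the drawer front is pushed inward past shut (value of joint drawer below -0.004 m).
3. the drawer has sprung ajar (value of joint drawer above 0.03 m), for 0.1 s.
4. the drawer is drawn out and the ink pad lies flat in it, released (x of ink_pad_mid in the frame of drawer_floor between -0.062 and 0.078 m and y of ink_pad_mid in the frame of drawer_floor between -0.062 and 0.062 m and z of ink_pad_mid in the frame of drawer_floor between 0.003 and 0.013 m and angle between ink_pad_mid's own z axis and vertical below 0.12 rad and value of joint drawer above 0.07 m and contact force between the fingers and ink_pad below 0.05 N), for 0.2 s.
At the end, for the whole second after the job is handed in: the drawer rests latched within 6 mm of shut; the ink pad lies flat on its floor (tilt under 0.12 rad); the blue-flowered candle stands upright on the counter, its centre over 108 mm from the box's middle line or over 240 mm in front of the box's centre (value of joint drawer between -0.003 and 0.006 m and x of ink_pad_mid in the frame of drawer_floor between -0.062 and 0.078 m and y of ink_pad_mid in the frame of drawer_floor between -0.062 and 0.062 m and z of ink_pad_mid in the frame of drawer_floor between 0.003 and 0.013 m and angle between ink_pad_mid's own z axis and vertical below 0.12 rad and (y of candle_mid in the frame of unit above 0.108 m or y of candle_mid in the frame of unit below -0.108 m or x of candle_mid in the frame of unit below -0.24 m) and angle between candle_mid's own z axis and vertical below 0.1 rad and height (world z) of candle_mid between 0.025 and 0.04 m and linear speed of each of ink_pad, candle below 0.02 m/s); the robot touches nothing.
It fails at once if the rubber stamp is moved more than 25 mm or tipped (distance of stamp_mid from where it was at the start of the episode above 0.025 m or angle between stamp_mid's own z axis and vertical above 0.4 rad).
It fails at once if the orange-flowered candle is moved more than 25 mm or tipped (distance of orange_candle_mid from where it was at the start of the episode above 0.025 m or angle between orange_candle_mid's own z axis and vertical above 0.4 rad).
It fails at once if the calculator is moved more than 25 mm or tipped (distance of calculator_mid from where it was at the start of the episode above 0.025 m or angle between calculator_mid's own z axis and vertical above 0.4 rad).
It fails at once if the stick candle is moved more than 25 mm or tipped (distance of stick_candle_mid from where it was at the start of the episode above 0.025 m or angle between stick_candle_mid's own z axis and vertical above 0.4 rad).
It fails at once if the blue-flowered candle is tipped over (angle between candle_mid's own z axis and vertical above 0.6 rad).
It also fails if it takes over 72 s, if anything falls off the work surface, if the arm or the gripper's body presses on something with over 40 N, if the wrist force passes 120 N, or if a joint passes its speed limit or range.

## Robot

A 6-joint arm with a two-finger parallel gripper is mounted at the origin on a cart in front of the work surface, level with it; the furniture and walls round the work are solid. World frame = base frame: x ahead of the robot, y to its left, z up, the work surface at z = 0. Lengths are in m, angles in rad, forces in N, time in s.
With the tool pointing down it reaches from about 0.275 to 0.975 m from the base axis. Payload 8.4 kg.
Tool frame: the origin (TCP) lies midway between the tips of the shut fingers; the grasp point (between the pads) lies 19 mm behind it (env.pinch_z is the distance from the TCP to the grasp point, in m); y points along the fingers, z is the direction in which the jaws open and shut, and the axes are right-handed (so a half turn about y gives the same grasp; the last joint's range is limited). The gripper opens to 92 mm and grips with 3 to 60 N. Pads are 20 mm wide; open, the fingers measure 128 mm over their backs; the gripper's body (75 mm by 189 mm) begins 69 mm behind the grasp point.
Start: joints at [-1.176, 0.353, 1.633, -0, 1.155, -0.002], TCP at [0.242, -0.576, 0.215] pointing down, gripper open.
Joint ranges: [-2.63, 2.63], [-0.92, 2.1], [0.06, 2.66], [-1.3, 4.44], [0, 2.69], [-3.02, 3.02]. Speed limits (rad/s): [2.22, 2.22, 2.79, 3.14, 3.14, 3.14].

## Interface

Orientations are given as a unit quaternion [x, y, z, w].
In Python, from cell import env gives the robot as it stands.
- The arm moves only by the tool play_rows, never from a script. Its arguments are lists of equal length, an entry for each row: "linear": the shift along the tool's x, y, z in mm, a list of three; "dr": the turn, a rotation vector about the tool's x, y, z in rad, a list of three; "grip": the opening, from 0 (shut) to 1 (fully open). In form: {"linear": [[dx, dy, dz], ...], "dr": [[wx, wy, wz], ...], "grip": [grip, ...]}. A call has 1 to 12 rows; each row shifts and turns the commanded pose from where the row before left it, along the tool's axes as they then stand; what a row does not reach is not made up. A row lasts 1/10 s, in which the tool goes at most 50 mm and 8.59 degrees, less where a joint would pass 70% of its speed; a pose out of reach is approached as far as the arm can. A call is refused whole if a number of a shift passes 50 or a number of a turn 0.15, either way. A call with a gripper value outside its range is refused whole. The fingers move at their own pace and stop on an object; the grip force is fixed at half the most. Time passes only in rows, so rows that do not move let the fingers close. It gives the time, the measured TCP pose, the force and the opening at its end, in the units of the state.
- env.sense(): the state, without advancing time (a new reading comes with each control period).
- env.grab_frame(name): name is "scene" or "top" or "wrist"; returns a dict with "img" (420x560x3 uint8, red, green, blue), "range_z" (420x560 float32, m along the optical axis (not along the pixel's ray), 0 where there is no reading), "fx", "fy", "cx", "cy" (pixels), "R" (3x3) and "t" (3): a world point X has camera coordinates R X + t; the wrist camera has in their place "tool_from_camera" (4x4, takes a point from camera to tool coordinates, whose origin is the TCP and whose axes are the tool frame's). Camera axes: x right, y down, z forward; pixel columns grow to the right and rows downward; lengths in m; the calibration is good to about 2 mm. The wrist camera is an equidistant fisheye: a pixel r from the principal point sees the ray r / f radians off the axis. A picture is of the moment at which its call begins: read the wrist's pose just before it.
- env.sign_off(): hands the job in, once; it reports no verdict.
The state is a dict: "t": time; "joint_positions": joint angles; "joint_velocities": joint speeds; "tau": joint torques, N m; "tool_pos": TCP position; "orientation": TCP orientation; "contact_force": force on the tool from outside, world axes, zero at the start; "torque": the same for the moment, N m; "opening": finger opening in m.
Only numpy, scipy, OpenCV 4.12 (cv2) and the standard library are available. Lean on these libraries where they do the work, as an engineer would, in place of code of your own. Each camera call takes 0.05 s, during which the arm holds its last target.

## Working session

There is one attempt and no reset: what is moved stays moved. The work goes in short steps, Python scripts to look and compute and a tool call to move; the robot and the scene stay as the last step left them, time stands still between calls to the robot, and variables do not carry over. Pictures are saved under pics/ and viewed, and the job is handed in when it is done.

Besides the shell and the picture viewer there is one more tool, called after ">>>" as a command line: name --argument value ..., lists and objects as JSON in quotes. play_rows: Moves the arm, as the interface text tells. Its arguments: {"type":"object","properties":{"linear":{"type":"array"},"dr":{"type":"array"},"grip":{"type":"array"}},"required":["linear","dr","grip"]}

```bash
ls; mkdir -p pics
python3 - <<'E'
from cell import env
import cv2,numpy as np
s=env.sense();print(s, env.pinch_z)
for n in ["scene","top","wrist"]:
    f=env.grab_frame(n); cv2.imwrite(f"pics/{n}0.png",f["img"][:,:,::-1]); np.savez(f"pics/{n}0.npz",**f)
    print(n,[ (k,v) for k,v in f.items() if k not in("img","range_z")])
E
```

```text
pics
{'t': 0.0, 'joint_positions': array([-1.17638190e+00,  3.53617336e-01,  1.63412673e+00,  1.21003118e-05,
        1.15521611e+00, -2.42248681e-03]), 'joint_velocities': array([ 3.51115556e-04,  1.33359919e-03,  2.17454026e-04, -5.80086787e-05,
        1.00175837e-03,  5.89349623e-04]), 'tau': array([-3.61327169e-03, -5.93837571e+01, -3.34225237e+01,  6.96076266e-02,
        2.34337442e-02, -1.07139849e-04]), 'tool_pos': array([ 0.24136366, -0.57597407,  0.21388612]), 'orientation': array([-0.13947282,  0.69370821, -0.69275821,  0.13929218]), 'contact_force': array([ 0.06831648, -0.61674963,  0.63762069]), 'torque': array([-0.04530986, -0.04653606, -0.00786987]), 'opening': 0.09184718551035628} 0.0187
scene [('fx', 531.9265489841004), ('fy', 531.9265489841004), ('cx', 279.52199150862117), ('cy', 213.03215018541724), ('R', array([[-0.87266444, -0.48826845,  0.00711992],
       [-0.38422512,  0.67756699, -0.62711565],
       [ 0.30137657, -0.54999718, -0.77889362]])), ('t', array([0.41059619, 0.25455699, 1.2516404 ]))]
top [('fx', 388.71707957266716), ('fy', 388.71707957266716), ('cx', 288.28087705837595), ('cy', 209.8196270208618), ('R', array([[ 0.00739762, -0.99995037,  0.00667367],
       [-0.99701536, -0.00788847, -0.07679933],
       [ 0.07684817, -0.00608562, -0.99702423]])), ('t', array([-0.0092602 ,  0.49258455,  0.90198763]))]
wrist [('fx', 325.19226210127806), ('fy', 325.19226210127806), ('cx', 280.2688099522348), ('cy', 213.16694387097857), ('tool_from_camera', array([[ 4.92309289e-04,  9.67865673e-01,  2.51467287e-01,
        -7.01302277e-02],
       [-7.00996172e-04, -2.51466921e-01,  9.67865639e-01,
        -1.69275438e-01],
       [ 9.99999633e-01, -6.52766850e-04,  5.54670631e-04,
         3.99037455e-04],
       [ 0.00000000e+00,  0.00000000e+00,  0.00000000e+00,
         1.00000000e+00]]))]
```

View pics/scene0.png

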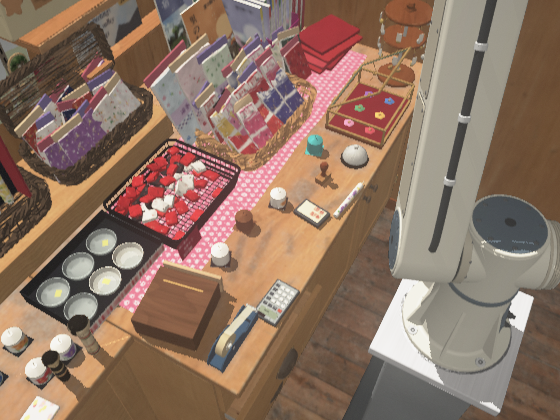

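View pics/top0.png

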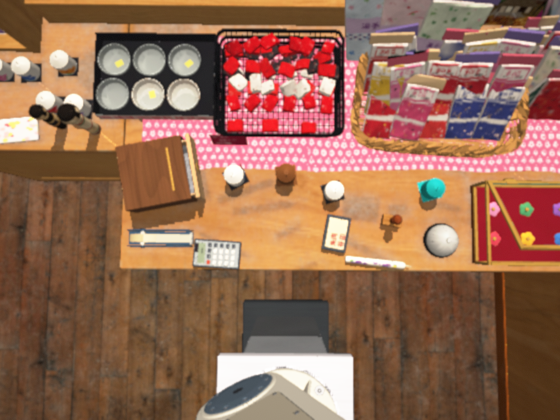

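```bash
cat > h.py <<'E'
import cv2,numpy as np
def load(n): return dict(np.load(f"pics/{n}.npz"))
def crop(n,x0,y0,x1,y1,out,k=None):
    im=cv2.imread(f"pics/{n}.png")[y0:y1,x0:x1]
    k=k or min(800/(x1-x0),600/(y1-y0))
    cv2.imwrite(f"pics/{out}.png",cv2.resize(im,None,fx=k,fy=k,interpolation=cv2.INTER_CUBIC)); print(out,k)
def ray(f,u,v):
    d=np.array([(u-f["cx"])/f["fx"],(v-f["cy"])/f["fy"],1.0]); R=f["R"];t=f["t"]
    return -R.T@t, R.T@d
def atz(f,u,v,z):
    c,d=ray(f,u,v); return c+d*(z-c[2])/d[2]
def dep(f,u,v):
    c,d=ray(f,u,v); return c+d*f["range_z"][int(round(v)),int(round(u))]
def proj(f,X):
    p=f["R"]@np.asarray(X)+f["t"]; return np.array([f["fx"]*p[0]/p[2]+f["cx"],f["fy"]*p[1]/p[2]+f["cy"]])
E
python3 - <<'E'
from h import *
crop("top0",110,125,290,260,"c1")
crop("top0",290,160,470,295,"c2")
crop("scene0",120,140,400,350,"c3")
E
```

```text
c1 4.444444444444445
c2 4.444444444444445
c3 2.857142857142857
```

View pics/c1.png

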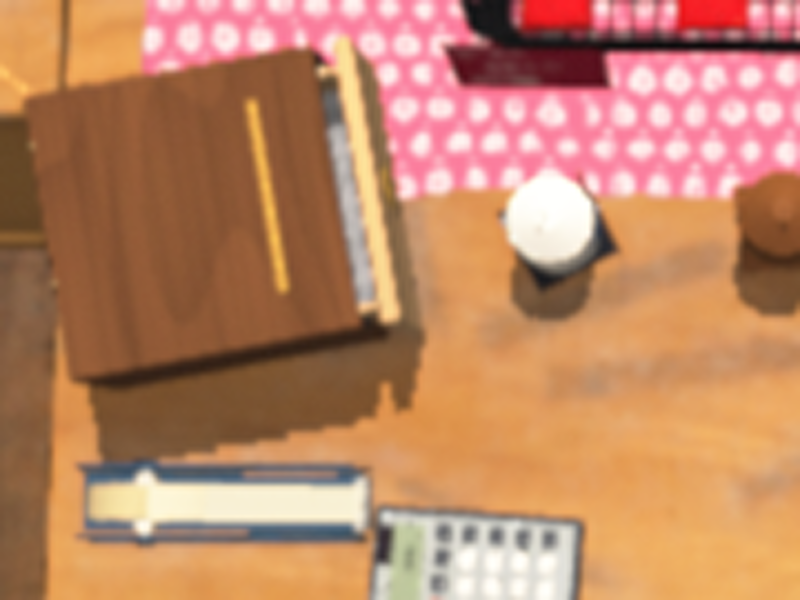

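View pics/c2.png

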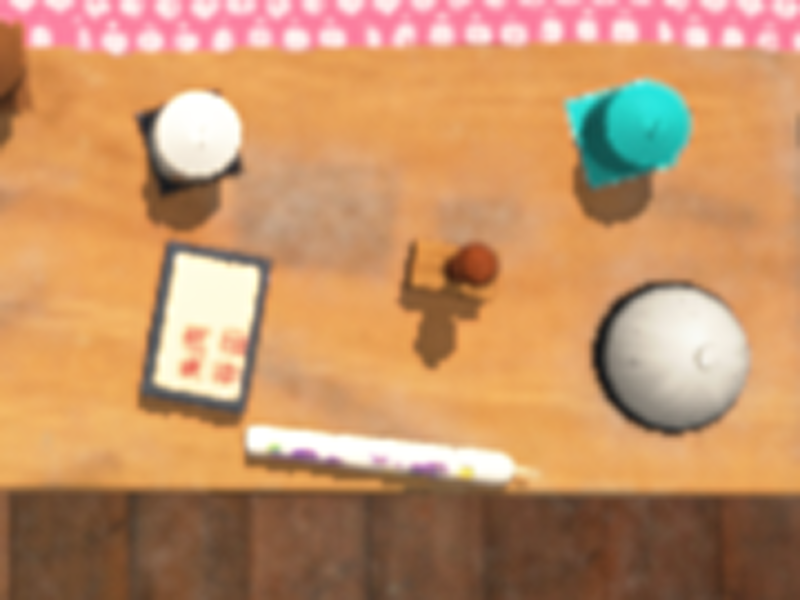

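View pics/c3.png

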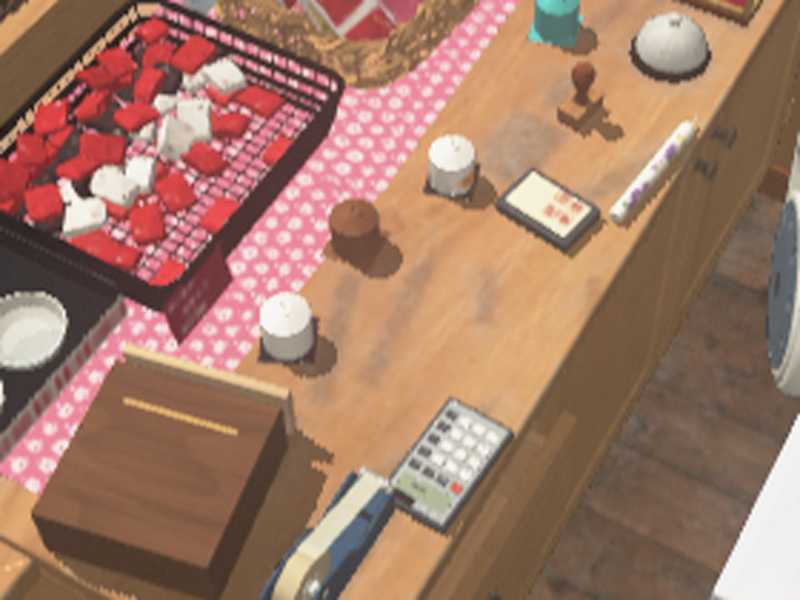

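Run:
```python
from h import *
a=cv2.imread("pics/scene0.png")
p=[cv2.resize(a[y-22:y+22,x-22:x+22],(390,390),interpolation=cv2.INTER_CUBIC) for x,y in((220,254),(278,198))]
cv2.imwrite("pics/c4.png",np.hstack(p))
f=load("top0"); g=load("scene0")
print("counter",dep(f,260,220),dep(f,200,260))
k=4.444444
def C1(x,y): return 110+x/k,125+y/k
def C2(x,y): return 290+x/k,160+y/k
print("box top corners z.066")
for q in((28,100),(310,50),(360,325),(85,380)): 
    u=C1(*q); print(atz(f,*u,.066), dep(f,u[0]+0,u[1]))
print("front top outer corners z.063")
for q in((350,40),(400,318),(338,42),(385,322)): print(atz(f,*C1(*q),.063))
print("candle card corners z0")
for q in((500,215),(545,288),(618,248)): print(atz(f,*C1(*q),.001))
print("candle top", dep(f,*C1(550,222)), "o top",dep(f,*C2(198,135)))
print("orange card")
for q in((137,117),(165,192),(240,172)): print(atz(f,*C2(*q),.001))
print("pad z.015")
for q in((168,245),(270,262),(243,412),(143,402)): print(atz(f,*C2(*q),.015),dep(f,*C2(*q)))
print("calc");
for q in((378,508),(582,518)): print(atz(f,*C1(*q),.012))
print("stick",atz(f,*C2(245,440),.01),atz(f,*C2(515,468),.01))
print("stamp",dep(f,*C2(478,265)))
```

```text
counter [ 0.46898519  0.06249602 -0.00099793] [0.37256708 0.20268929 0.00859027]
box top corners z.066
[0.62775932 0.38610224 0.066     ] [0.62735973 0.38535312 0.0676908 ]
[0.65505872 0.24314503 0.066     ] [0.65510808 0.24319646 0.06581561]
[0.51366747 0.21380865 0.066     ] [4.21866775e-01 1.15152242e-04 9.37195494e-01]
[0.48466432 0.3515232  0.066     ] [0.48938594 0.37794483 0.00049666]
front top outer corners z.063
[0.66128472 0.22359741 0.063     ]
[0.51772297 0.19435056 0.063     ]
[0.66018063 0.2297298  0.063     ]
[0.51561813 0.20190761 0.063     ]
candle card corners z0
[0.58159686 0.15493116 0.001     ]
[0.54160742 0.12960822 0.001     ]
[0.5639373  0.09017269 0.001     ]
candle top [0.56991104 0.12097094 0.0492981 ] o top [ 0.53647044 -0.11189603  0.04589795]
orange card
[ 0.55187059 -0.08420137  0.001     ]
[ 0.51083949 -0.09949803  0.001     ]
[ 0.52211972 -0.14042092  0.001     ]
pad z.015
[ 0.48103461 -0.09960698  0.015     ] [ 0.48093939 -0.09944649  0.01648421]
[ 0.47234912 -0.15420911  0.015     ] [ 4.73158742e-01 -1.56684128e-01  2.10046530e-04]
[ 0.39243268 -0.13945076  0.015     ] [ 0.39204735 -0.14127785  0.0029273 ]
[ 0.39733615 -0.08627791  0.015     ] [ 0.39695806 -0.08760951  0.000786  ]
calc
[0.42136943 0.21486593 0.012     ]
[0.41685666 0.10610166 0.012     ]
stick [ 0.3774209  -0.14121991  0.01      ] [ 0.36360192 -0.285348    0.01      ]
stamp [ 0.46884944 -0.2509455   0.06610016]
```

View pics/c4.png

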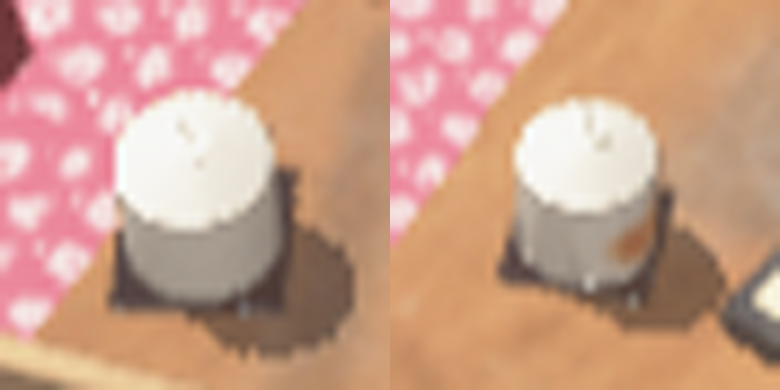

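```bash
cat >> h.py <<'E'
from scipy.spatial.transform import Rotation as Ro
def goto(pos=None,jaw=None,s=None):
    """print the yaw first (about tool y), then shift in tool axes AFTER the yaw, and before it"""
    from cell import env
    s=s or env.sense(); R=Ro.from_quat(s["orientation"]).as_matrix(); p=s["tool_pos"]
    yaw=np.degrees(np.arctan2(R[1,2],R[0,2]))
    print("t %.2f pos"%s["t"],p.round(4),"jaw yaw %.1f"%yaw,"tooly",R[:,1].round(3),"open %.4f"%s["opening"],"F",s["contact_force"].round(1),"j6 %.2f"%s["joint_positions"][5])
    if jaw is not None:
        d=(jaw-yaw+90)%180-90
        # level tool: tool y down -> rotation about tool y by -d (world yaw +d)
        print("dr_y total %.3f rad (world yaw %+.1f deg)"%(-np.radians(d),d))
        # wanted R
        zz=np.array([np.cos(np.radians(yaw+d)),np.sin(np.radians(yaw+d)),0]); yy=np.array([0,0,-1.]); W=np.c_[np.cross(yy,zz),yy,zz]
        rv=Ro.from_matrix(R.T@W).as_rotvec(); print("full rotvec",rv.round(3))
    else: W=R
    if pos is not None:
        dl=np.asarray(pos)-p
        print("shift mm, present axes",(R.T@dl*1000).round(1)," after turn",(W.T@dl*1000).round(1))
E
python3 -c "
from h import *
goto([.571,.122,.2],31)
goto([.571,.122,.2],121)"
```

```text
t 0.15 pos [ 0.2414 -0.5761  0.214 ] jaw yaw -67.3 tooly [-0.     0.001 -1.   ] open 0.0920 F [-0.4 -0.2  0.5] j6 -0.00
dr_y total 1.427 rad (world yaw -81.7 deg)
full rotvec [1.000e-03 1.427e+00 1.000e-03]
shift mm, present axes [-573.8   14.5 -516.5]  after turn [ 428.6   14.  -642.1]
t 0.15 pos [ 0.2414 -0.5761  0.214 ] jaw yaw -67.3 tooly [-0.     0.001 -1.   ] open 0.0920 F [-0.4 -0.2  0.5] j6 -0.00
dr_y total -0.144 rad (world yaw +8.3 deg)
full rotvec [ 0.001 -0.144 -0.   ]
shift mm, present axes [-573.8   14.5 -516.5]  after turn [-642.1   14.  -428.6]
```

>>> play_rows --linear '[[-36,0,-32],[-36,0,-32],[-36,0,-32],[-36,0,-32],[-36,0,-32],[-36,0,-32],[-36,0,-32],[-36,0,-32],[-36,0,-32],[-36,0,-32],[-36,0,-32],[-36,0,-32]]' --dr '[[0,0,0],[0,0,0],[0,0,0],[0,0,0],[0,0,0],[0,0,0],[0,0,0],[0,0,0],[0,0,0],[0,0,0],[0,0,0],[0,0,0]]' --grip '[1,1,1,1,1,1,1,1,1,1,1,1]'

```text
t: 1.35
tool_pos: [0.492, -0.0533, 0.2147]
orientation: [0.139, -0.693, 0.693, -0.139]
contact_force: [0.8, -0.8, -0.4]
opening: 0.0918
```

>>> play_rows --linear '[[-28,0,-26],[-28,0,-26],[-28,0,-26],[-28,0,-26],[0,0,0],[0,0,0],[0,0,0],[0,0,0],[0,0,0],[0,0,0],[0,0,0],[0,0,0]]' --dr '[[0,0,0],[0,0,0],[0,0,0],[0,0,0],[0,-0.149,0],[0,-0.149,0],[0,-0.149,0],[0,-0.149,0],[0,-0.149,0],[0,-0.149,0],[0,-0.149,0],[0,-0.149,0]]' --grip '[1,1,1,1,1,1,1,1,1,1,1,1]'

```text
t: 2.55
tool_pos: [0.5545, 0.0838, 0.2143]
orientation: [0.506, -0.494, 0.494, -0.506]
contact_force: [0.3, -0.2, 0.6]
opening: 0.0917
```

Run:
```python
from h import *
from cell import env
goto([.571,.122,.2],31)
s=env.sense()
f=env.grab_frame("wrist"); cv2.imwrite("pics/w1.png",f["img"][:,:,::-1]); np.savez("pics/w1.npz",p=s["tool_pos"],q=s["orientation"],**f)
```

```text
t 2.55 pos [0.5545 0.0838 0.2143] jaw yaw 1.4 tooly [-0. -0. -1.] open 0.0917 F [ 0.3 -0.2  0.6] j6 0.12
dr_y total -0.517 rad (world yaw +29.6 deg)
full rotvec [ 0.    -0.517 -0.   ]
shift mm, present axes [-37.7  14.3  17.5]  after turn [-24.2  14.3  33.8]
```

View pics/w1.png

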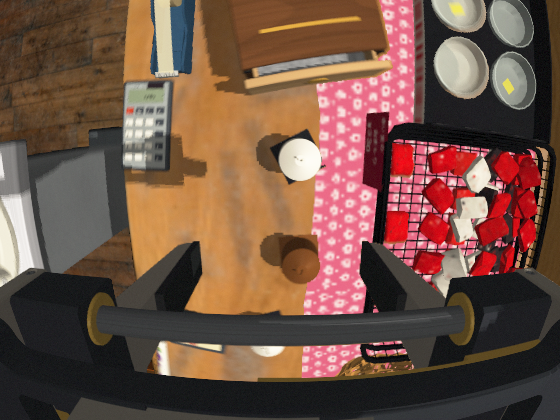

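```bash
cat >> h.py <<'E'
def wray(w,u,v):
    a=(u-w["cx"])/w["fx"]; b=(v-w["cy"])/w["fy"]; th=np.hypot(a,b)
    d=np.array([a/th*np.sin(th),b/th*np.sin(th),np.cos(th)]) if th>1e-9 else np.array([0,0,1.])
    T=w["tool_from_camera"]; R=Ro.from_quat(w["q"]).as_matrix()
    return R@T[:3,3]+w["p"], R@(T[:3,:3]@d)
def watz(w,u,v,z):
    c,d=wray(w,u,v); return c+d*(z-c[2])/d[2]
def wgrab(name):
    from cell import env
    s=env.sense(); f=env.grab_frame("wrist"); cv2.imwrite(f"pics/{name}.png",f["img"][:,:,::-1]); np.savez(f"pics/{name}.npz",p=s["tool_pos"],q=s["orientation"],**f)
E
python3 -c "
from h import *
crop('w1',255,115,345,182,'c5')
crop('w1',220,0,420,110,'c6')"
```

```text
c5 8.88888888888889
c6 4.0
```

View pics/c5.png

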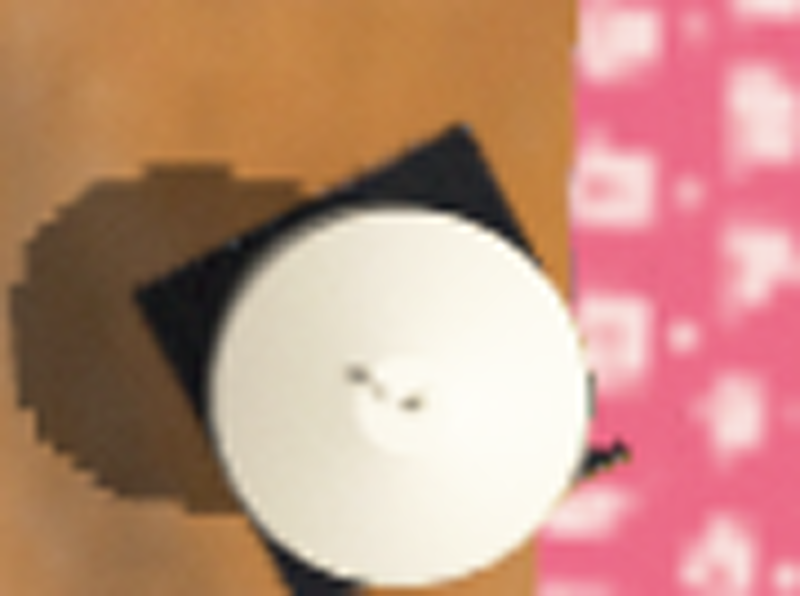

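View pics/c6.png

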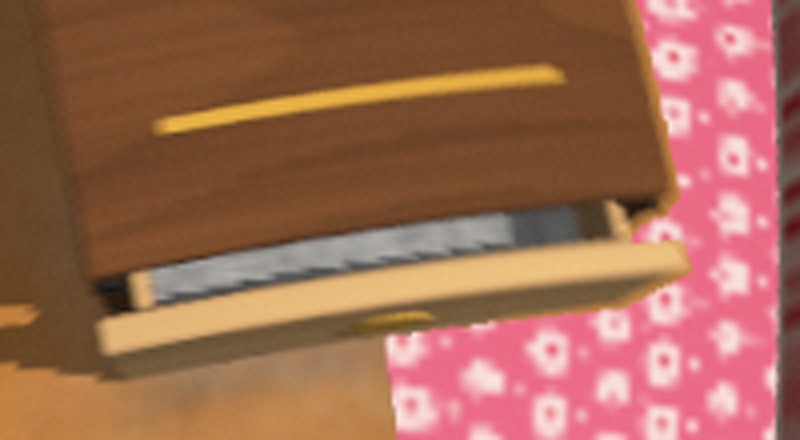

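Run:
```python
from h import *
w=load("w1"); k=8.8889
P=[watz(w,255+x/k,115+y/k,.001)[:2] for x,y in((462,125),(135,292),(630,450))]
print(np.round(P,4)); e=P[0]-P[1]; print(np.hypot(*e),np.degrees(np.arctan2(e[1],e[0]))); e=P[2]-P[0];print(np.hypot(*e),np.degrees(np.arctan2(e[1],e[0]))); print("ctr",(P[1]+P[2])/2)
print("top", watz(w,255+400/k,115+395/k,.049))
print("front top edge: outer L,R / inner L,R")
for x,y in((105,350),(688,262),(100,318),(675,240)): print(watz(w,220+x/4,y/4,.063).round(4))
print("disc",watz(w,220+393/4,322/4,.033).round(4))
print("box top front",watz(w,220+88/4,285/4,.066).round(4),watz(w,220+672/4,192/4,.066).round(4))
```

```text
[[0.5837 0.1562]
 [0.5413 0.1328]
 [0.6078 0.1137]]
0.04840035879068313 28.818898019822033
0.04879849513022651 -60.52566608964121
ctr [0.57454623 0.12325103]
top [0.57363653 0.12427131 0.049     ]
front top edge: outer L,R / inner L,R
[0.5185 0.1959 0.063 ]
[0.6639 0.2272 0.063 ]
[0.5171 0.204  0.063 ]
[0.6603 0.2327 0.063 ]
disc [0.5918 0.2095 0.033 ]
box top front [0.5143 0.2118 0.066 ] [0.6585 0.2447 0.066 ]
```

```bash
python3 -c "
from h import *
goto([.574,.1235,.018],29.5)"
```

```text
t 2.60 pos [0.5544 0.0839 0.2143] jaw yaw 1.9 tooly [-0.001 -0.    -1.   ] open 0.0918 F [-0.  -0.3 -0.2] j6 0.11
dr_y total -0.481 rad (world yaw +27.6 deg)
full rotvec [ 0.001 -0.481 -0.   ]
shift mm, present axes [-39.  196.3  21. ]  after turn [-24.9 196.3  36.5]
```

>>> play_rows --linear '[[0,0,0],[0,0,0],[0,0,0],[0,0,0],[-12.5,30,18],[-12.4,30,18.5],[0,35,0],[0,0,0]]' --dr '[[0,-0.12,0],[0,-0.12,0],[0,-0.12,0],[0,-0.12,0],[0,0,0],[0,0,0],[0,0,0],[0,0,0]]' --grip '[1,1,1,1,1,1,1,1]'

```text
t: 3.4
tool_pos: [0.5716, 0.1229, 0.1153]
orientation: [0.609, -0.364, 0.36, -0.606]
contact_force: [-0.8, 0.2, 0.5]
opening: 0.0919
```

```bash
python3 -c "
from h import *
goto([.574,.1235,.018],29.5); wgrab('w2')"
```

```text
t 3.40 pos [0.5716 0.1229 0.1153] jaw yaw 28.4 tooly [-0.008 -0.002 -1.   ] open 0.0919 F [-0.8  0.2  0.5] j6 -0.29
dr_y total -0.019 rad (world yaw +1.1 deg)
full rotvec [ 0.008 -0.019 -0.002]
shift mm, present axes [ 0.8 97.3  3.1]  after turn [ 0.7 97.3  2.4]
```

View pics/w2.png

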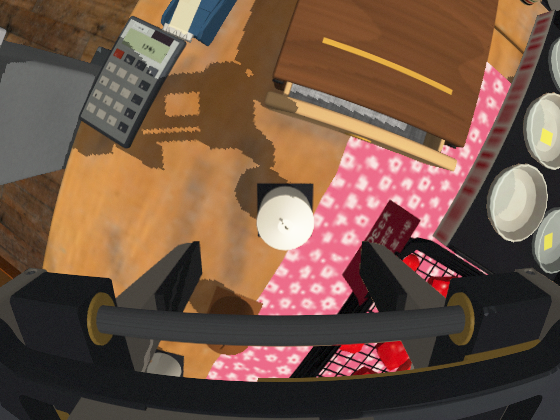

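>>> play_rows --linear '[[0,25,2],[0,25,0],[0,25,0],[0,20,0],[0,2,0],[0,0,0],[0,0,0],[0,0,0],[0,0,0],[0,0,0]]' --dr '[[0,0,0],[0,0,0],[0,0,0],[0,0,0],[0,0,0],[0,0,0],[0,0,0],[0,0,0],[0,0,0],[0,0,0]]' --grip '[1,1,1,1,1,0.4,0.4,0.4,0.4,0.4]'

```text
t: 4.45
tool_pos: [0.5768, 0.1242, 0.0232]
orientation: [-0.608, 0.361, -0.362, 0.608]
contact_force: [-1.4, -1.3, 5.6]
opening: 0.0552
```

```bash
python3 -c "
from h import *
goto([.574,.1235,.018],29.5)"
```

```text
t 4.45 pos [0.5768 0.1242 0.0232] jaw yaw 28.5 tooly [ 0.001  0.    -1.   ] open 0.0552 F [-1.4 -1.3  5.6] j6 -0.29
dr_y total -0.017 rad (world yaw +1.0 deg)
full rotvec [-0.001 -0.017  0.   ]
shift mm, present axes [-0.8  5.2 -2.8]  after turn [-0.8  5.2 -2.8]
```

>>> play_rows --linear '[[0,0,0],[0,0,0],[0,-15,0],[0,-25,0],[0,-30,0],[0,-20,0],[0,0,0],[0,0,0]]' --dr '[[0,0,0],[0,0,0],[0,0,0],[0,0,0],[0,0,0],[0,0,0],[0,0,0],[0,0,0]]' --grip '[0.3,0.3,0.3,0.3,0.3,0.3,0.3,0.3]'

```text
t: 5.25
tool_pos: [0.5766, 0.1242, 0.1129]
orientation: [-0.608, 0.361, -0.362, 0.608]
contact_force: [-0.3, 0.2, -1.8]
opening: 0.0554
```

```bash
python3 -c "
from h import *
goto([.44,.03,.113]); wgrab('w3')"
```

```text
t 5.25 pos [0.5766 0.1242 0.1129] jaw yaw 28.5 tooly [ 0.001  0.    -1.   ] open 0.0554 F [-0.3  0.2 -1.8] j6 -0.29
shift mm, present axes [  17.5   -0.3 -165. ]  after turn [  17.5   -0.3 -165. ]
```

View pics/w3.png

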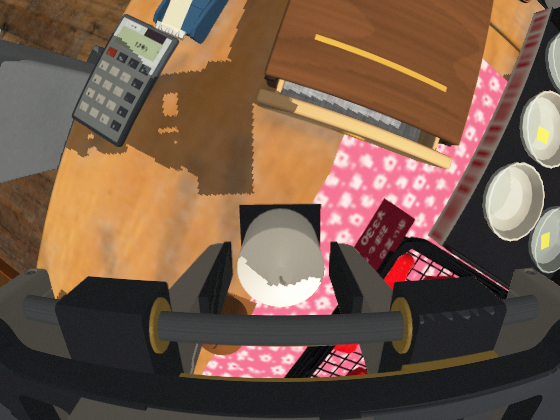

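>>> play_rows --linear '[[3.5,0,-33],[3.5,0,-33],[3.5,0,-33],[3.5,0,-33],[3.5,0,-33],[0,0,0],[0,30,0],[0,30,0],[0,20,0],[0,7,0],[0,2,0],[0,0,0]]' --dr '[[0,0,0],[0,0,0],[0,0,0],[0,0,0],[0,0,0],[0,0,0],[0,0,0],[0,0,0],[0,0,0],[0,0,0],[0,0,0],[0,0,0]]' --grip '[0.3,0.3,0.3,0.3,0.3,0.3,0.3,0.3,0.3,0.3,0.3,0.3]'

```text
t: 6.5
tool_pos: [0.4397, 0.0301, 0.0234]
orientation: [0.608, -0.362, 0.361, -0.608]
contact_force: [1.3, -0.2, -1.1]
opening: 0.055
```

>>> play_rows --linear '[[0,0.5,0],[0,0,0],[0,0,0],[0,0,0],[0,0,0],[0,0,0]]' --dr '[[0,0,0],[0,0,0],[0,0,0],[0,0,0],[0,0,0],[0,0,0]]' --grip '[0.3,0.3,1,1,1,1]'

```text
t: 7.1
tool_pos: [0.4401, 0.03, 0.0232]
orientation: [-0.608, 0.361, -0.361, 0.608]
contact_force: [-0.8, -0.8, -1.1]
opening: 0.085
```

>>> play_rows --linear '[[0,0,0],[0,-25,0],[0,-35,0],[0,-40,0],[0,-30,0],[0,0,0]]' --dr '[[0,0,0],[0,0,0],[0,0,0],[0,0,0],[0,0,0],[0,0,0]]' --grip '[1,1,1,1,1,1]'

```text
t: 7.7
tool_pos: [0.4426, 0.0301, 0.1568]
orientation: [-0.606, 0.359, -0.363, 0.609]
contact_force: [-0.6, -0.2, -0.3]
opening: 0.0919
```

Run:
```python
from h import *
from cell import env
# push pose: jaw along e_x (102 or -78); stand off 60mm in front of disc
ex=np.array([np.cos(np.radians(102)),np.sin(np.radians(102))]); 
p=np.array([.591,.2098])-ex*(.018+.05)
goto([*p,.15],102); goto([*p,.02],102)
for n in("scene","top"):
    f=env.grab_frame(n); cv2.imwrite(f"pics/{n}1.png",f["img"][:,:,::-1]); np.savez(f"pics/{n}1.npz",**f)
crop("scene1",120,140,400,350,"c7")
```

```text
t 7.70 pos [0.4426 0.0301 0.1568] jaw yaw 28.5 tooly [ 0.007  0.    -1.   ] open 0.0919 F [-0.6 -0.2 -0.3] j6 -0.43
dr_y total -1.282 rad (world yaw +73.5 deg)
full rotvec [-0.004 -1.282  0.007]
shift mm, present axes [-21.8   8.  196.8]  after turn [182.5   6.8  76.9]
t 7.70 pos [0.4426 0.0301 0.1568] jaw yaw 28.5 tooly [ 0.007  0.    -1.   ] open 0.0919 F [-0.6 -0.2 -0.3] j6 -0.43
dr_y total -1.282 rad (world yaw +73.5 deg)
full rotvec [-0.004 -1.282  0.007]
shift mm, present axes [-22.2 138.  196. ]  after turn [182.5 136.8  76.9]
c7 2.857142857142857
```

View pics/c7.png

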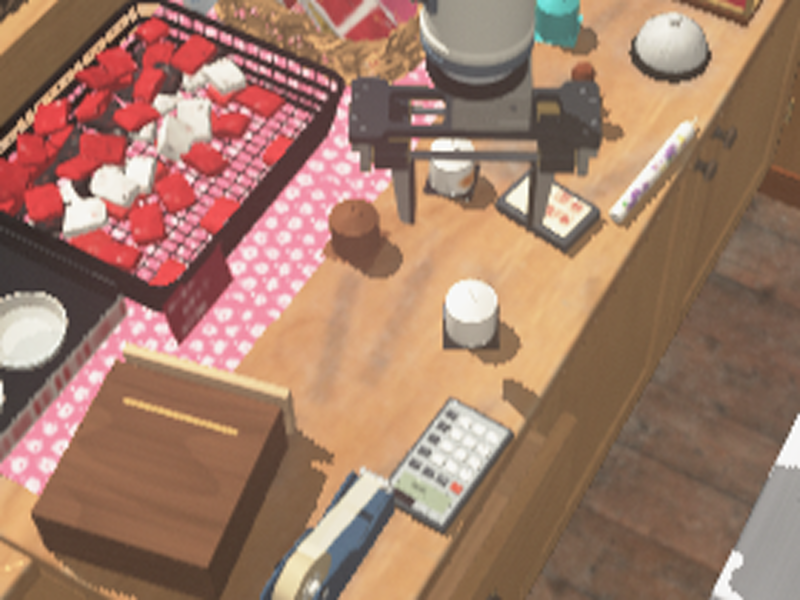

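>>> play_rows --linear '[[0,0,0],[0,0,0],[0,0,0],[0,0,0],[0,0,0],[0,0,0],[0,0,0],[0,0,0],[0,0,0],[0,0,0]]' --dr '[[0,-0.142,0],[0,-0.142,0],[0,-0.142,0],[0,-0.142,0],[0,-0.142,0],[0,-0.142,0],[0,-0.142,0],[0,-0.142,0],[0,-0.142,0],[0,0,0]]' --grip '[0,0,0,0,0,0,0,0,0,0]'

```text
t: 8.8
tool_pos: [0.4389, 0.0299, 0.1515]
orientation: [-0.703, -0.072, 0.074, 0.703]
contact_force: [0.2, -0.7, 1.2]
opening: 0.0142
```

>>> play_rows --linear '[[36,0,15],[36,0,15],[37,0,15],[37,0,16],[36,0,16],[0,0,0],[0,0,0]]' --dr '[[0,0,0],[0,0,0],[0,0,0],[0,0,0],[0,0,0],[0,0,0],[0,0,0]]' --grip '[0,0,0,0,0,0,0]'

```text
t: 9.5
tool_pos: [0.6016, 0.1425, 0.1513]
orientation: [0.704, 0.071, -0.073, -0.703]
contact_force: [-0.4, -0.2, -0.2]
opening: 0.0005
```

Run:
```python
from h import *
ex=np.array([np.cos(np.radians(102)),np.sin(np.radians(102))]); 
p=np.array([.591,.2098])-ex*(.018+.05)
goto([*p,.02],102); wgrab('w4')
```

```text
t 9.50 pos [0.6016 0.1425 0.1513] jaw yaw 101.6 tooly [-0.003 -0.001 -1.   ] open 0.0005 F [-0.4 -0.2 -0.2] j6 -1.54
dr_y total -0.006 rad (world yaw +0.4 deg)
full rotvec [ 0.    -0.006 -0.003]
shift mm, present axes [4.000e+00 1.313e+02 1.000e-01]  after turn [3.600e+00 1.313e+02 1.000e-01]
```

View pics/w4.png

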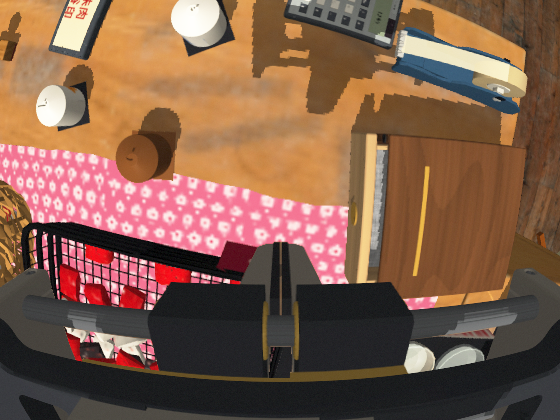

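>>> play_rows --linear '[[2,35,0],[2,40,0],[0,35,0],[0,20,0],[0,0,15],[0,0,15],[0,0,0],[0,0,0]]' --dr '[[0,0,0],[0,0,0],[0,0,0],[0,0,0],[0,0,0],[0,0,0],[0,0,0],[0,0,0]]' --grip '[0,0,0,0,0,0,0,0]'

```text
t: 10.35
tool_pos: [0.601, 0.1736, 0.0247]
orientation: [-0.703, -0.074, 0.072, 0.703]
contact_force: [-0.6, 0.8, -0.6]
opening: 0.0004
```

>>> play_rows --linear '[[0,0,5],[0,0,5],[0,0,5],[0,0,3],[0,0,0]]' --dr '[[0,0,0],[0,0,0],[0,0,0],[0,0,0],[0,0,0]]' --grip '[0,0,0,0,0]'

```text
t: 10.85
tool_pos: [0.5965, 0.1907, 0.0231]
orientation: [-0.703, -0.073, 0.073, 0.703]
contact_force: [0.4, 0.0, -0.6]
opening: 0.0001
```

>>> play_rows --linear '[[0,0,3],[0,0,3],[0,0,2],[0,0,0]]' --dr '[[0,0,0],[0,0,0],[0,0,0],[0,0,0]]' --grip '[0,0,0,0]'

```text
t: 11.25
tool_pos: [0.595, 0.1978, 0.023]
orientation: [0.704, 0.072, -0.073, -0.703]
contact_force: [1.2, -3.9, -0.9]
opening: 0.0004
```

>>> play_rows --linear '[[0,0,2],[0,0,0],[0,0,0]]' --dr '[[0,0,0],[0,0,0],[0,0,0]]' --grip '[0,0,0]'

```text
t: 11.55
tool_pos: [0.5946, 0.1998, 0.023]
orientation: [0.703, 0.072, -0.072, -0.703]
contact_force: [0.4, -4.1, -0.2]
opening: 0.0005
```

>>> play_rows --linear '[[0,0,2],[0,0,0],[0,0,0]]' --dr '[[0,0,0],[0,0,0],[0,0,0]]' --grip '[0,0,0]'

```text
t: 11.85
tool_pos: [0.5942, 0.2019, 0.0231]
orientation: [0.703, 0.072, -0.072, -0.703]
contact_force: [1.1, -4.1, -0.6]
opening: 0.0008
```

>>> play_rows --linear '[[0,0,2],[0,0,0],[0,0,0]]' --dr '[[0,0,0],[0,0,0],[0,0,0]]' --grip '[0,0,0]'

```text
t: 12.15
tool_pos: [0.5938, 0.2035, 0.023]
orientation: [0.704, 0.072, -0.072, -0.703]
contact_force: [1.5, -6.6, -0.8]
opening: 0.0004
```

>>> play_rows --linear '[[0,0,2],[0,0,0],[0,0,0]]' --dr '[[0,0,0],[0,0,0],[0,0,0]]' --grip '[0,0,0]'

```text
t: 12.45
tool_pos: [0.5938, 0.2036, 0.0231]
orientation: [0.704, 0.073, -0.073, -0.702]
contact_force: [5.2, -16.5, 0.4]
opening: 0.0006
```

>>> play_rows --linear '[[0,0,-20],[0,0,-25],[0,0,-30],[0,0,-30],[0,0,0],[0,-40,0],[0,-40,0],[0,-30,0],[0,0,0]]' --dr '[[0,0,0],[0,0,0],[0,0,0],[0,0,0],[0,0,0],[0,0,0],[0,0,0],[0,0,0],[0,0,0]]' --grip '[0,0,0,0,0,0,0.5,0.5,0.5]'

```text
t: 13.35
tool_pos: [0.6175, 0.1048, 0.1378]
orientation: [-0.703, -0.075, 0.07, 0.704]
contact_force: [-0.2, 0.3, -0.2]
opening: 0.0223
```

Run:
```python
from h import *
goto([.6,.1,.13],102); wgrab('w5')
```

```text
t 13.35 pos [0.6175 0.1048 0.1378] jaw yaw 101.8 tooly [ 0.007  0.002 -1.   ] open 0.0223 F [-0.2  0.3 -0.2] j6 -1.61
dr_y total -0.004 rad (world yaw +0.2 deg)
full rotvec [-0.001 -0.004  0.008]
shift mm, present axes [-18.2   7.7  -1.2]  after turn [-18.1   7.8  -1.1]
```

View pics/w5.png

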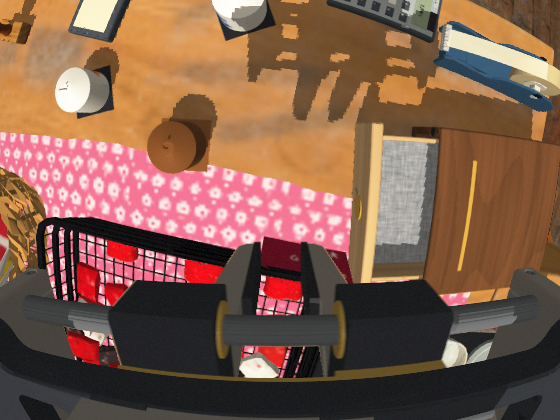

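Run:
```python
from h import *
crop("w5",340,110,460,300,"c8")
```

```text
c8 3.1578947368421053
```

View pics/c8.png

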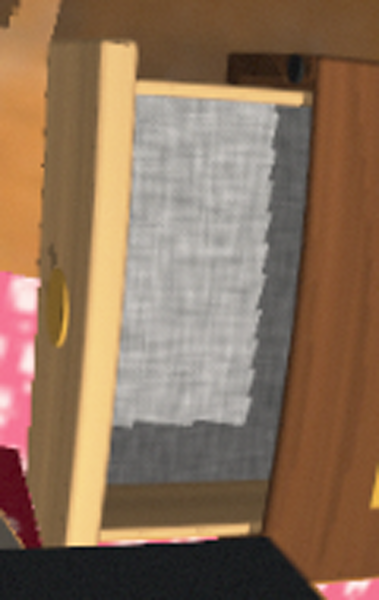

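Run:
```python
from h import *
w=load("w5");k=3.158
P=lambda x,y,z:watz(w,340+x/k,110+y/k,z)
a,b=P(100,42,.063),P(65,545,.063); c,d=P(136,42,.063),P(98,545,.063)
for q in(a,b,c,d): print(q.round(4))
e=b-a;print(np.degrees(np.arctan2(e[1],e[0]))); e=d-c;print(np.degrees(np.arctan2(e[1],e[0])))
disc=P(60,308,.033);print("disc",disc)
g,h=P(316,58,.066),P(268,530,.066); e=h-g; print("box",g.round(4),h.round(4),np.degrees(np.arctan2(e[1],e[0])))
for u in(101.0,102.,103.):
    ex=np.array([np.cos(np.radians(u)),np.sin(np.radians(u))])
    print(u,[ (q[:2]@ex).round(4) for q in (a,b,c,d,disc,g,h)], [ (q[:2]@np.array([-ex[1],ex[0]])).round(4) for q in (a,c,disc,g)])
```

```text
[0.5276 0.1564 0.063 ]
[0.6572 0.1827 0.063 ]
[0.5253 0.1653 0.063 ]
[0.6556 0.192  0.063 ]
11.470537438434917
11.574667235043897
disc [0.59962119 0.17163916 0.033     ]
box [0.516  0.2127 0.066 ] [0.6421 0.24   0.066 ] 12.22531204301394
101.0 [np.float64(0.0528), np.float64(0.0539), np.float64(0.062), np.float64(0.0633), np.float64(0.0541), np.float64(0.1103), np.float64(0.1131)] [np.float64(-0.5478), np.float64(-0.5472), np.float64(-0.6214), np.float64(-0.5471)]
102.0 [np.float64(0.0433), np.float64(0.042), np.float64(0.0525), np.float64(0.0515), np.float64(0.0432), np.float64(0.1008), np.float64(0.1013)] [np.float64(-0.5486), np.float64(-0.5482), np.float64(-0.6222), np.float64(-0.549)]
103.0 [np.float64(0.0337), np.float64(0.0301), np.float64(0.0429), np.float64(0.0396), np.float64(0.0324), np.float64(0.0912), np.float64(0.0894)] [np.float64(-0.5493), np.float64(-0.549), np.float64(-0.6229), np.float64(-0.5506)]
```

```bash
cat >> h.py <<'E'
EX=np.array([np.cos(np.radians(102)),np.sin(np.radians(102))]); EN=np.array([-EX[1],EX[0]])
def sn(s,n): return s*EX+n*EN
E
python3 - <<'E'
from h import *
print(sn(.0473,-.623))
goto([*sn(.0473,-.623),.036],102)
E
```

```text
[0.59955173 0.17579536]
t 13.40 pos [0.6161 0.1045 0.1354] jaw yaw 101.8 tooly [ 0.004  0.002 -1.   ] open 0.0264 F [ 0.3 -0.1 -1.2] j6 -1.61
dr_y total -0.004 rad (world yaw +0.2 deg)
full rotvec [-0.001 -0.004  0.005]
shift mm, present axes [-2.1 99.5 73.1]  after turn [-1.4 99.4 73.2]
```

>>> play_rows --linear '[[-1,0,20],[0,0,25],[0,0,20],[0,0,8],[0,0,0],[0,0,0]]' --dr '[[0,0,0],[0,0,0],[0,0,0],[0,0,0],[0,0,0],[0,0,0]]' --grip '[0.5,0.5,0.5,0.5,0.5,0.5]'

```text
t: 14.0
tool_pos: [0.5986, 0.1741, 0.1324]
orientation: [0.703, 0.072, -0.073, -0.703]
contact_force: [-0.2, 0.3, 0.7]
opening: 0.0462
```

Run:
```python
from h import *
goto([*sn(.0473,-.623),.036],102)
wgrab("w6")
```

```text
t 14.00 pos [0.5986 0.1741 0.1324] jaw yaw 101.8 tooly [-0.001 -0.    -1.   ] open 0.0462 F [-0.2  0.3  0.7] j6 -1.50
dr_y total -0.004 rad (world yaw +0.2 deg)
full rotvec [ 0.    -0.004 -0.001]
shift mm, present axes [ 1.4 96.4  1.5]  after turn [ 1.3 96.4  1.5]
```

View pics/w6.png

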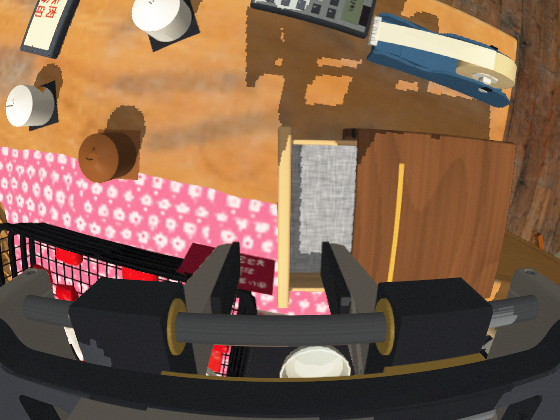

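>>> play_rows --linear '[[1,30,1],[0,30,0],[0,25,0],[0,11,0],[0,0,0],[0,0,0],[0,0,0],[0,0,0],[0,0,0]]' --dr '[[0,0,0],[0,0,0],[0,0,0],[0,0,0],[0,0,0],[0,0,0],[0,0,0],[0,0,0],[0,0,0]]' --grip '[0.5,0.5,0.5,0.5,0.5,0,0,0,0]'

```text
t: 14.95
tool_pos: [0.6002, 0.1757, 0.038]
orientation: [-0.703, -0.073, 0.072, 0.703]
contact_force: [0.8, -1.5, -0.8]
opening: 0.016
```

>>> play_rows --linear '[[0,0,0],[0,0,0],[0,0,-5],[0,0,-12],[0,0,-15],[0,0,-15],[0,0,-12],[0,0,-7],[0,0,0],[0,0,0]]' --dr '[[0,0,0],[0,0,0],[0,0,0],[0,0,0],[0,0,0],[0,0,0],[0,0,0],[0,0,0],[0,0,0],[0,0,0]]' --grip '[0,0,0,0,0,0,0,0,0,0]'

```text
t: 15.95
tool_pos: [0.6132, 0.1103, 0.0377]
orientation: [0.703, 0.072, -0.072, -0.703]
contact_force: [-2.7, -2.6, 8.7]
opening: 0.0095
```

>>> play_rows --linear '[[0,0,0],[0,0,0],[0,0,0],[0,-20,0],[0,-40,0],[0,-50,0],[0,-30,0],[0,0,0],[0,0,0]]' --dr '[[0,0,0],[0,0,0],[0,0,0],[0,0,0],[0,0,0],[0,0,0],[0,0,0],[0,0,0],[0,0,0]]' --grip '[0.5,0.5,0.5,0.5,0.5,0.5,0.5,0.5,0.5]'

```text
t: 16.85
tool_pos: [0.6133, 0.111, 0.1774]
orientation: [-0.703, -0.073, 0.072, 0.703]
contact_force: [-0.9, 1.2, 0.2]
opening: 0.0459
```

Run:
```python
from h import *
# pad centre from the top view corners
c=np.array([[.481,-.0996],[.4723,-.1542],[.3924,-.1395],[.3973,-.0863]]); print(c.mean(0))
goto([.4358,-.12,.18],81)
wgrab("w7")
```

```text
[ 0.43575 -0.1199 ]
t 16.85 pos [0.6133 0.111  0.1774] jaw yaw 101.8 tooly [ 0.001  0.    -1.   ] open 0.0459 F [-0.9  1.2  0.2] j6 -1.60
dr_y total 0.362 rad (world yaw -20.8 deg)
full rotvec [-0.     0.362  0.001]
shift mm, present axes [-220.8   -2.8 -190. ]  after turn [-139.1   -2.6 -255.9]
```

View pics/w7.png

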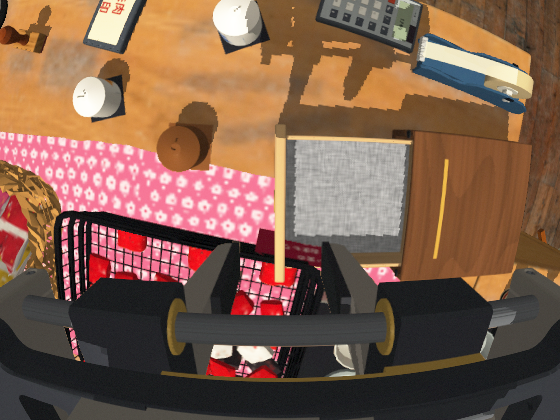

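Run:
```python
from h import *
crop("w7",260,110,430,300,"c9")
```

```text
c9 3.1578947368421053
```

View pics/c9.png

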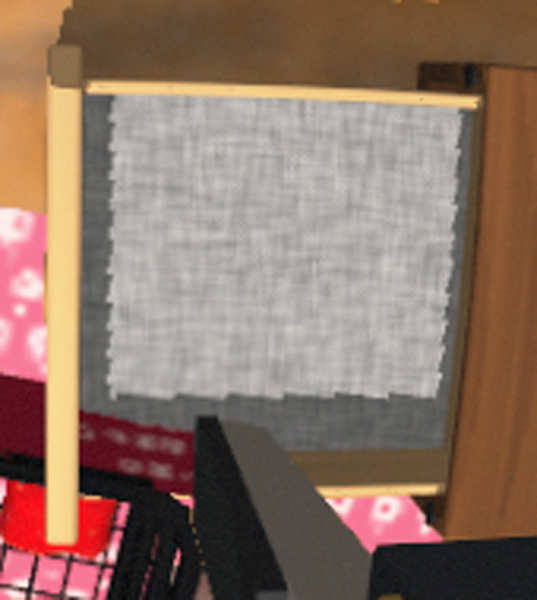

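>>> play_rows --linear '[[-20,-1,-18],[-37,-1,-30],[-37,-1,-30],[-37,0,-32],[-37,0,-32],[-33,0,-30],[-20,0,-18],[0,0,0],[0,0,0],[0,0,0],[0,0,0],[0,0,0]]' --dr '[[0,0,0],[0,0,0],[0,0,0],[0,0,0],[0,0,0],[0,0,0],[0,0,0],[0,0.12,0],[0,0.12,0],[0,0.12,0],[0,0,0],[0,0,0]]' --grip '[0.5,0.5,0.5,0.5,0.5,0.5,0.5,1,1,1,1,1]'

```text
t: 18.1
tool_pos: [0.4348, -0.1199, 0.179]
orientation: [-0.705, 0.054, -0.053, 0.705]
contact_force: [-0.7, 0.4, -1.1]
opening: 0.0841
```

Run:
```python
from h import *
w=load("w7");k=600/190
P=lambda x,y,z:watz(w,260+x/k,110+y/k,z)
for x,y,z in((48,50,.063),(80,50,.063),(40,545,.063),(75,545,.063),(480,70,.066),(455,535,.066),(90,95,.05),(460,100,.05)):
    q=P(x,y,z)[:2]; print(x,y,q.round(4),"s %.4f n %.4f"%(q@EX,q@EN))
goto([.4358,-.12,.18],81)
wgrab("w8")
```

```text
48 50 [0.5411 0.0908] s -0.0236 n -0.5482
80 50 [0.5393 0.0994] s -0.0149 n -0.5482
40 545 [0.6862 0.1179] s -0.0273 n -0.6957
75 545 [0.684  0.1284] s -0.0166 n -0.6957
480 70 [0.5175 0.2117] s 0.0995 n -0.5502
455 535 [0.6579 0.2473] s 0.1051 n -0.6949
90 95 [0.5513 0.105 ] s -0.0119 n -0.5611
460 100 [0.5266 0.2141] s 0.0999 n -0.5596
t 18.10 pos [ 0.4348 -0.1199  0.179 ] jaw yaw 81.3 tooly [-0.002  0.001 -1.   ] open 0.0841 F [-0.7  0.4 -1.1] j6 -1.69
dr_y total 0.006 rad (world yaw -0.3 deg)
full rotvec [-0.     0.006 -0.002]
shift mm, present axes [ 1. -1.  0.]  after turn [ 1. -1.  0.]
```

View pics/w8.png

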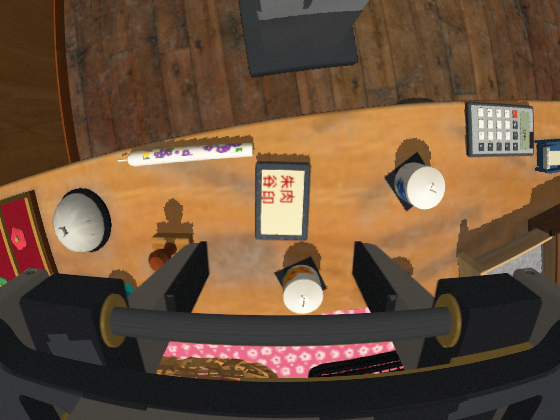

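Run:
```python
from h import *
crop("w8",245,150,325,250,"c10")
```

```text
c10 6.0
```

View pics/c10.png

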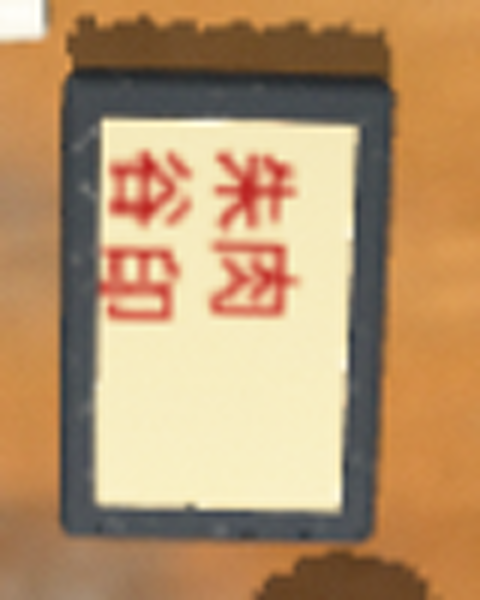

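Run:
```python
from h import *
w=load("w8");k=6
Q=[watz(w,245+x/k,150+y/k,.015)[:2] for x,y in((65,72),(393,85),(372,540),(62,533))]
print(np.round(Q,4)); c=np.mean(Q,0); print(c)
for i,j in((0,1),(1,2),(3,2),(0,3)):
    e=Q[j]-Q[i]; print(np.hypot(*e),np.degrees(np.arctan2(e[1],e[0])))
goto([*c,.004],81)
```

```text
[[ 0.3928 -0.1396]
 [ 0.4035 -0.0843]
 [ 0.4845 -0.0988]
 [ 0.4747 -0.1541]]
[ 0.43888941 -0.11921122]
0.056289672027540955 79.07290825174391
0.08231845502520033 -10.122600990328548
0.05617031105605719 79.92740421887493
0.08315789390240351 -10.044169559501729
t 18.15 pos [ 0.435  -0.1199  0.1792] jaw yaw 81.3 tooly [-0.002  0.    -1.   ] open 0.0880 F [0.1 0.7 0.5] j6 -1.69
dr_y total 0.006 rad (world yaw -0.3 deg)
full rotvec [-0.     0.006 -0.002]
shift mm, present axes [  4.1 175.2   1.2]  after turn [  3.8 175.2   1.3]
```

>>> play_rows --linear '[[3,30,1],[0,45,0],[0,45,0],[0,35,0],[0,15,0],[0,4,0],[0,0,0],[0,0,0]]' --dr '[[0,0.02,0],[0,0,0],[0,0,0],[0,0,0],[0,0,0],[0,0,0],[0,0,0],[0,0,0]]' --grip '[1,1,1,1,1,1,1,1]'

```text
t: 18.95
tool_pos: [0.4393, -0.1197, 0.0068]
orientation: [0.705, -0.061, 0.062, -0.704]
contact_force: [0.5, 0.7, 1.0]
opening: 0.0919
```

>>> play_rows --linear '[[0,0,0],[0,0,0],[0,0,0],[0,0,0],[0,0,0],[0,0,0],[0,0,0]]' --dr '[[0,0,0],[0,0,0],[0,0,0],[0,0,0],[0,0,0],[0,0,0],[0,0,0]]' --grip '[0.3,0.3,0.3,0.3,0.3,0.3,0.3]'

```text
t: 19.65
tool_pos: [0.4388, -0.1196, 0.0063]
orientation: [-0.704, 0.062, -0.062, 0.704]
contact_force: [-0.1, 0.3, 5.9]
opening: 0.0575
```

>>> play_rows --linear '[[0,-10,0],[0,-30,0],[0,-45,0],[0,-45,0],[0,-20,0],[0,0,0],[0,0,0]]' --dr '[[0,0,0],[0,0,0],[0,0,0],[0,0,0],[0,0,0],[0,0,0],[0,0,0]]' --grip '[0.3,0.3,0.3,0.3,0.3,0.3,0.3]'

```text
t: 20.35
tool_pos: [0.4383, -0.1195, 0.156]
orientation: [0.704, -0.062, 0.062, -0.704]
contact_force: [-1.1, -0.1, -0.7]
opening: 0.0573
```

Run:
```python
from h import *
goto([*sn(.043,-.622),.157],102)
wgrab("w9")
```

```text
t 20.35 pos [ 0.4383 -0.1195  0.156 ] jaw yaw 80.0 tooly [ 0. -0. -1.] open 0.0573 F [-1.1 -0.1 -0.7] j6 -1.67
dr_y total -0.384 rad (world yaw +22.0 deg)
full rotvec [ 0.    -0.384  0.   ]
shift mm, present axes [108.1  -1.  314.5]  after turn [218.1  -1.  251. ]
```

View pics/w9.png

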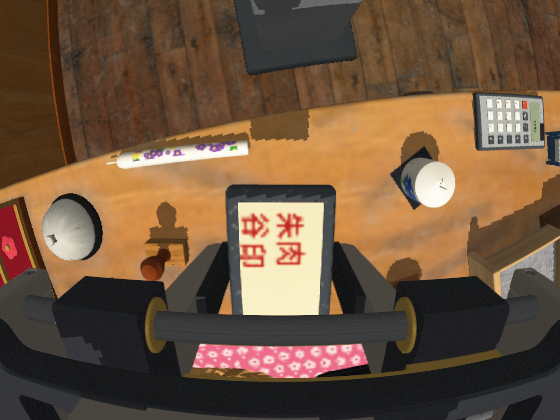

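>>> play_rows --linear '[[8,0,24],[14,0,40],[14,0,42],[15,0,42],[15,0,42],[15,0,42],[14,0,42],[13,0,40],[0,0,0],[0,0,0],[0,0,0],[0,0,0]]' --dr '[[0,0,0],[0,0,0],[0,0,0],[0,0,0],[0,0,0],[0,0,0],[0,0,0],[0,0,0],[0,-0.128,0],[0,-0.128,0],[0,-0.128,0],[0,0,0]]' --grip '[0.3,0.3,0.3,0.3,0.3,0.3,0.3,0.3,0.3,0.3,0.3,0.3]'

```text
t: 21.6
tool_pos: [0.5983, 0.1706, 0.1535]
orientation: [0.703, 0.073, -0.076, -0.703]
contact_force: [-0.2, -0.2, -1.0]
opening: 0.0577
```

>>> play_rows --linear '[[0,0,0],[0,0,0]]' --dr '[[0,0,0],[0,0,0]]' --grip '[0.3,0.3]'

```text
t: 21.8
tool_pos: [0.5991, 0.1706, 0.1552]
orientation: [0.703, 0.072, -0.073, -0.703]
contact_force: [-0.3, -1.4, -0.8]
opening: 0.0572
```

Run:
```python
from h import *
goto([*sn(.043,-.622),.027],102)
wgrab("w10")
```

```text
t 21.80 pos [0.5991 0.1706 0.1552] jaw yaw 101.8 tooly [-0.001 -0.    -1.   ] open 0.0572 F [-0.3 -1.4 -0.8] j6 -1.50
dr_y total -0.003 rad (world yaw +0.2 deg)
full rotvec [ 0.    -0.003 -0.001]
shift mm, present axes [  0.7 128.2   0.7]  after turn [  0.5 128.2   0.7]
```

View pics/w10.png

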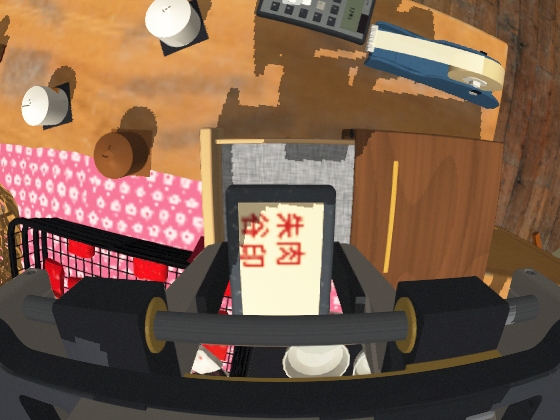

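>>> play_rows --linear '[[0,25,1],[0,30,0],[0,30,0],[0,20,0],[0,15,0],[0,6,0],[0,2,0],[0,0,0],[0,0,0]]' --dr '[[0,0,0],[0,0,0],[0,0,0],[0,0,0],[0,0,0],[0,0,0],[0,0,0],[0,0,0],[0,0,0]]' --grip '[0.3,0.3,0.3,0.3,0.3,0.3,0.3,0.3,0.3]'

```text
t: 22.75
tool_pos: [0.6001, 0.172, 0.0291]
orientation: [-0.703, -0.074, 0.073, 0.703]
contact_force: [-0.7, 0.0, -1.2]
opening: 0.0576
```

>>> play_rows --linear '[[0,2,0],[0,1,0],[0,0,0],[0,0,0],[0,0,0],[0,0,0],[0,0,0],[0,0,0]]' --dr '[[0,0,0],[0,0,0],[0,0,0],[0,0,0],[0,0,0],[0,0,0],[0,0,0],[0,0,0]]' --grip '[0.3,0.3,0.3,0.72,0.72,0.72,0.72,0.72]'

```text
t: 23.55
tool_pos: [0.5994, 0.1718, 0.0251]
orientation: [-0.703, -0.074, 0.074, 0.703]
contact_force: [0.1, -0.0, 0.7]
opening: 0.0663
```

>>> play_rows --linear '[[0,-15,0],[0,-30,0],[0,-40,0],[0,-45,0],[0,-20,0],[0,0,0],[0,0,0]]' --dr '[[0,0,0],[0,0,0],[0,0,0],[0,0,0],[0,0,0],[0,0,0],[0,0,0]]' --grip '[0.72,0.72,0.72,0.72,0.5,0.5,0.5]'

```text
t: 24.25
tool_pos: [0.5994, 0.1718, 0.1759]
orientation: [-0.703, -0.074, 0.073, 0.703]
contact_force: [0.3, -0.6, -1.0]
opening: 0.0463
```

Run:
```python
from h import *
# standoff for shutting: closed-finger contact at shut is TCP y .1958 -> s
print("shut contact s",np.array([.5952,.1958])@EX, "stop", np.array([.5938,.2036])@EX)
goto([*sn(-.11,-.622),.176],102)
wgrab("w11")
```

```text
shut contact s 0.0677722618489488 stop 0.07569288950181735
t 24.25 pos [0.5994 0.1718 0.1759] jaw yaw 102.0 tooly [ 0.001  0.    -1.   ] open 0.0463 F [ 0.3 -0.6 -1. ] j6 -1.50
dr_y total -0.000 rad (world yaw +0.0 deg)
full rotvec [-0.    -0.     0.001]
shift mm, present axes [ 0.000e+00 -1.000e-01 -1.535e+02]  after turn [-0.000e+00 -1.000e-01 -1.535e+02]
```

View pics/w11.png

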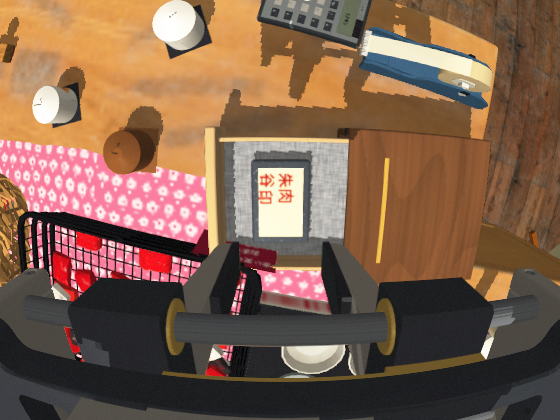

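>>> play_rows --linear '[[2,0,-20],[2,0,-30],[2,0,-35],[2,0,-21],[0,0,0],[0,0,0]]' --dr '[[0,0,0],[0,0,0],[0,0,0],[0,0,0],[0,0,0],[0,0,0]]' --grip '[0,0,0,0,0,0]'

```text
t: 24.9
tool_pos: [0.6283, 0.0696, 0.1736]
orientation: [-0.703, -0.072, 0.074, 0.703]
contact_force: [-0.3, 0.6, 0.1]
opening: 0.0006
```

Run:
```python
from h import *
goto([*sn(-.062,-.63),.024],102)
wgrab("w12")
```

```text
t 24.90 pos [0.6283 0.0696 0.1736] jaw yaw 101.9 tooly [-0.003  0.    -1.   ] open 0.0006 F [-0.3  0.6  0.1] j6 -1.67
dr_y total -0.001 rad (world yaw +0.1 deg)
full rotvec [-0.001 -0.001 -0.003]
shift mm, present axes [  1.3 149.6   0.4]  after turn [  0.9 149.6   0.5]
```

View pics/w12.png

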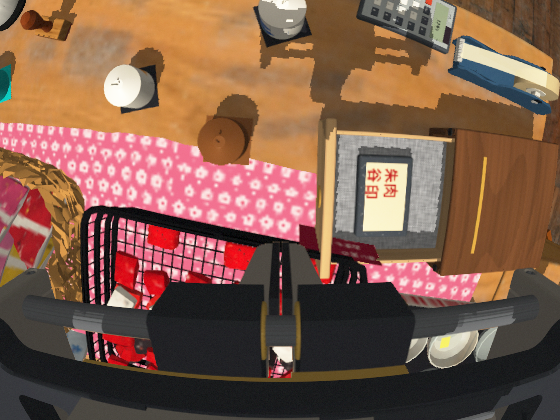

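>>> play_rows --linear '[[0,35,0],[0,45,0],[0,45,0],[0,23,0],[0,0,0],[0,0,6],[0,0,8],[0,0,10],[0,0,10],[0,0,0]]' --dr '[[0,0,0],[0,0,0],[0,0,0],[0,0,0],[0,0,0],[0,0,0],[0,0,0],[0,0,0],[0,0,0],[0,0,0]]' --grip '[0,0,0,0,0,0,0,0,0,0]'

```text
t: 25.95
tool_pos: [0.6223, 0.1048, 0.0281]
orientation: [-0.703, -0.075, 0.074, 0.703]
contact_force: [0.2, -0.2, 0.2]
opening: 0.0008
```

>>> play_rows --linear '[[0,0,8],[0,0,9],[0,0,10],[0,0,10],[0,0,10],[0,0,10],[0,0,10],[0,0,9],[0,0,6],[0,0,3],[0,0,0],[0,0,0]]' --dr '[[0,0,0],[0,0,0],[0,0,0],[0,0,0],[0,0,0],[0,0,0],[0,0,0],[0,0,0],[0,0,0],[0,0,0],[0,0,0],[0,0,0]]' --grip '[0,0,0,0,0,0,0,0,0,0,0,0]'

```text
t: 27.15
tool_pos: [0.6043, 0.1866, 0.027]
orientation: [-0.703, -0.074, 0.074, 0.703]
contact_force: [1.7, -1.5, 1.5]
opening: 0.0004
```

Run:
```python
from h import *
from cell import env
print(env.sense()["tool_pos"][:2]@EX)
goto([*sn(.0757,-.63),.024],102)
wgrab("w13")
```

```text
0.056834666922008045
t 27.15 pos [0.6043 0.1866 0.027 ] jaw yaw 102.0 tooly [-0.  0. -1.] open 0.0004 F [ 1.7 -1.5  1.5] j6 -1.48
dr_y total -0.000 rad (world yaw +0.0 deg)
full rotvec [-0. -0. -0.]
shift mm, present axes [ 0.1  3.  18.9]  after turn [ 0.1  3.  18.9]
```

View pics/w13.png

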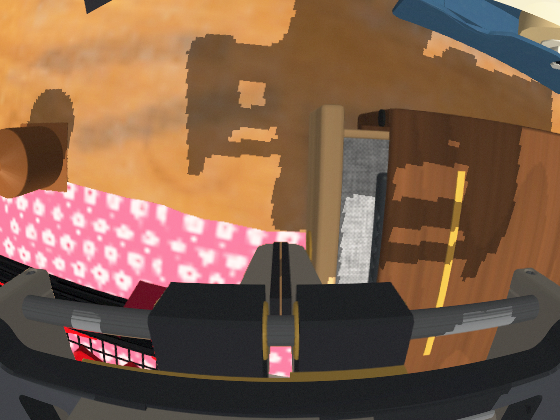

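Drawer nearly in; the pad is visible within. Press to the stop in small steps.

>>> play_rows --linear '[[0,0,5],[0,0,5],[0,0,4],[0,0,2],[0,0,0],[0,0,0]]' --dr '[[0,0,0],[0,0,0],[0,0,0],[0,0,0],[0,0,0],[0,0,0]]' --grip '[0,0,0,0,0,0]'

```text
t: 27.8
tool_pos: [0.6012, 0.2018, 0.027]
orientation: [0.703, 0.074, -0.074, -0.703]
contact_force: [2.4, -3.1, -0.2]
opening: 0.0003
```

>>> play_rows --linear '[[0,0,2],[0,0,0],[0,0,0]]' --dr '[[0,0,0],[0,0,0],[0,0,0]]' --grip '[0,0,0]'

```text
t: 28.1
tool_pos: [0.6009, 0.2036, 0.0271]
orientation: [0.703, 0.074, -0.074, -0.703]
contact_force: [4.3, -3.4, -0.1]
opening: 0.0002
```

>>> play_rows --linear '[[0,0,2],[0,0,0],[0,0,0]]' --dr '[[0,0,0],[0,0,0],[0,0,0]]' --grip '[0,0,0]'

```text
t: 28.4
tool_pos: [0.6006, 0.2052, 0.0271]
orientation: [0.703, 0.074, -0.074, -0.703]
contact_force: [4.0, -5.6, -0.3]
opening: 0.0004
```

>>> play_rows --linear '[[0,0,1.5],[0,0,0],[0,0,0]]' --dr '[[0,0,0],[0,0,0],[0,0,0]]' --grip '[0,0,0]'

```text
t: 28.7
tool_pos: [0.6005, 0.2053, 0.0271]
orientation: [0.704, 0.074, -0.074, -0.702]
contact_force: [6.2, -13.3, -0.4]
opening: 0.0003
```

>>> play_rows --linear '[[0,0,-15],[0,0,-25],[0,0,-25],[0,0,-15],[0,-30,0],[0,-45,0],[0,-40,0],[0,0,0],[0,0,0]]' --dr '[[0,0,0],[0,0,0],[0,0,0],[0,0,0],[0,0,0],[0,0,0],[0,0,0],[0,0,0],[0,0,0]]' --grip '[0,0,0,0,0,0,0,0,0]'

```text
t: 29.6
tool_pos: [0.6168, 0.1292, 0.1429]
orientation: [-0.703, -0.074, 0.073, 0.703]
contact_force: [0.0, 0.2, -0.9]
opening: 0.0003
```

Run:
```python
from h import *
from cell import env
goto()
wgrab("w14")
f=env.grab_frame("top"); cv2.imwrite("pics/top2.png",f["img"][:,:,::-1]); np.savez("pics/top2.npz",**f)
crop("top2",110,125,290,260,"c11")
```

```text
t 29.60 pos [0.6168 0.1292 0.1429] jaw yaw 102.0 tooly [ 0.001  0.001 -1.   ] open 0.0003 F [ 0.   0.2 -0.9] j6 -1.58
c11 4.444444444444445
```

View pics/w14.png

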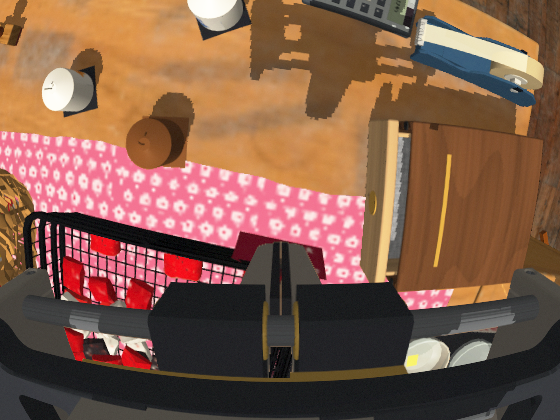

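View pics/c11.png

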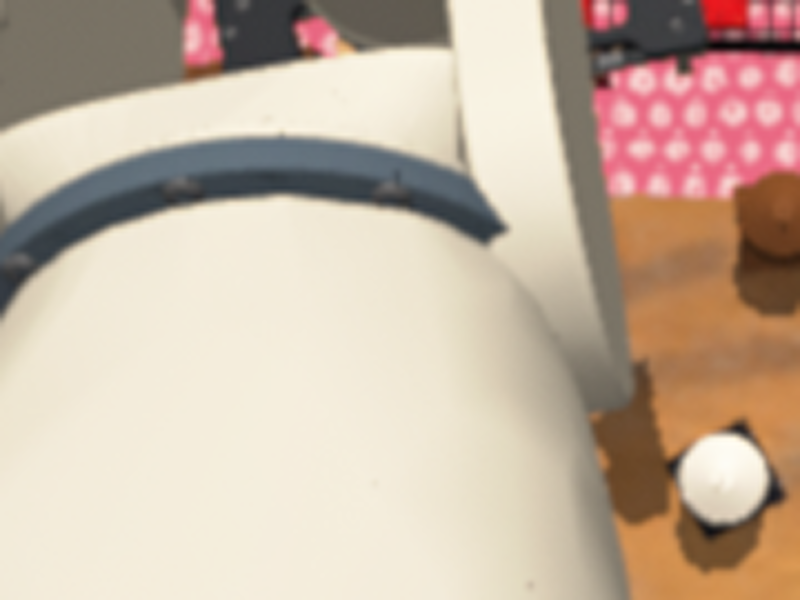

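Run:
```python
from h import *
crop("w14",355,110,455,300,"c12")
crop("w4",330,120,430,310,"c13")
a=cv2.imread("pics/c12.png");b=cv2.imread("pics/c13.png");cv2.imwrite("pics/c14.png",np.hstack([a,b]))
```

```text
c12 3.1578947368421053
c13 3.1578947368421053
```

View pics/c14.png

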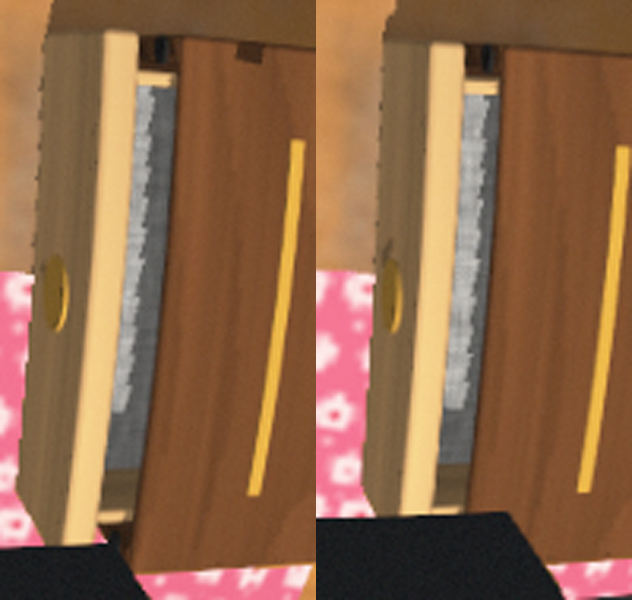

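Run:
```python
from h import *
k=600/190
for n,u0,v0,pts in(("w14",355,110,((138,35,.063),(98,540,.063),(182,38,.066),(135,570,.066),(150,300,.066))),("w4",330,120,((463-316,42,.063),(432-316,512,.063),(503-316,45,.066),(468-316,512,.066)))):
    w=load(n)
    for x,y,z in pts:
        q=watz(w,u0+x/k,v0+y/k,z)[:2]; print(n,q.round(4),"s %.4f n %.4f"%(q@EX,q@EN))
```

```text
w14 [0.5181 0.2033] s 0.0911 n -0.5490
w14 [0.6524 0.2318] s 0.0910 n -0.6863
w14 [0.5158 0.214 ] s 0.1020 n -0.5491
w14 [0.6585 0.2448] s 0.1026 n -0.6951
w14 [0.5829 0.2233] s 0.0972 n -0.6166
w4 [0.5168 0.2037] s 0.0918 n -0.5478
w4 [0.645  0.2304] s 0.0913 n -0.6788
w4 [0.515  0.2135] s 0.1018 n -0.5481
w4 [0.642  0.2399] s 0.1012 n -0.6778
```

>>> play_rows --linear '[[0,-30,0],[0,-20,0],[0,0,0],[0,0,0]]' --dr '[[0,0,0],[0,0,0],[0,0,0],[0,0,0]]' --grip '[0,0,0,0]'

```text
t: 30.1
tool_pos: [0.6159, 0.1289, 0.1904]
orientation: [0.703, 0.073, -0.075, -0.703]
contact_force: [0.4, 0.4, -1.0]
opening: 0.0007
```

Run:
```python
from h import *
from cell import env
goto()
print(env.sign_off())
```

```text
t 30.10 pos [0.6159 0.1289 0.1904] jaw yaw 102.0 tooly [-0.002 -0.    -1.   ] open 0.0007 F [ 0.4  0.4 -1. ] j6 -1.58
the job is handed in; nothing more can be done
None
```

I did every step and handed the job in at about 30 s. No verdict was reported. The blue-flowered candle now stands upright near (0.44, 0.03). I pressed the drawer in, it sprang ajar, and I pulled it out to about 107 mm. I laid the ink pad flat inside, then pushed the drawer to its stop (about 13 N) and let go.

**Last checks:**
- **Drawer:** the gap behind the front measured about 11 mm, against 10 mm when it was shut at the start, so it looks latched to within about 1 mm.
- **Ink pad:** it lay flat in the open drawer. I could not see it once the drawer was shut.
- **Candle:** blue flowers showed only after the move. It stood upright and clear of the drawer.
- **Other items:** the stamp, orange-flowered candle, calculator and stick candle looked untouched in the pictures, though I did not measure their positions again.
- **Arm:** the gripper was clear of everything at hand-in.

**Disagreement:** the candle's card measured about 48 mm across in the images, not the 56 mm given. The gripper closed to 55 mm on the clear box, which fits the given size.

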